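# Grease a pillow block through its tilted nipple

## Robot

A 7-joint arm with a two-finger parallel gripper is mounted at the origin on a cart in front of the work surface, level with it; the furniture and walls round the work are solid. World frame = base frame: x ahead of the robot, y to its left, z up, the work surface at z = 0. Lengths are in mm, angles in rad, forces in N, time in s.
With the tool pointing down it reaches from about 400 to 925 mm from the base axis. Payload 4.1 kg.
Tool frame: the origin (TCP) lies on the centre line of the jaws, within the pads' length; the fingertips stand 8 mm ahead of it and the grasp point (between the pads) lies 11 mm behind it; z points along the fingers, y is the line along which they close (so a half turn about z gives the same grasp; the last joint's range is limited). The gripper opens to 85 mm and grips with 20 to 120 N. Pads are 22 mm wide; open, the fingers measure 114 mm over their backs; the gripper's body (76 mm by 85 mm) begins 54 mm behind the grasp point. The pads swing forward as they close: fully open they stand 13 mm farther back than shut.
Start: joints at [-1.304, 0.398, 0.045, 1.537, -0.019, 1.207, -0.051], TCP at [232.484, 607.037, 239.347] pointing down, gripper open.
Joint ranges: [-2.82, 2.82], [-0.49, 2.23], [-1.37, 1.46], [0, 2.46], [-1.36, 4.5], [0.23, 2], [-2.94, 2.94]. Speed limits (rad/s): [2.57, 2.57, 3.14, 3.14, 3.14, 3.14, 3.14].

## Interface

Orientations are given as a unit quaternion [x, y, z, w].
In Python, from plant import env gives the robot as it stands.
- The arm moves only by the shell command python3 -m handwheel 'ROWS' [OPENING] [FORCE]. ROWS is JSON, a list of rows, each a list of 4 numbers: the shift along the world's x, y, z in m, then the turn about the world's z in rad. In form: [[x, y, z, twist], ...]. A call has 1 to 10 rows; each row is the pose to reach, as a shift and turn from the pose commanded when the call began; what a row does not reach only later rows make up. A row lasts 1/10 s, in which the tool goes at most 50 mm and 8.59 degrees, less where a joint would pass 70% of its speed; a pose out of reach is approached as far as the arm can. A call with a gripper value outside its range is refused whole. OPENING is the finger opening in m, from 0 to 0.0854, set as the call begins (- or left out, the last holds). The fingers move at their own pace and stop on an object; FORCE is the grip in N (left out, the last holds). Time passes only in rows, so rows that repeat a pose let the fingers close. It gives the time, the measured TCP pose, the force, the opening and the grip force at its end, in the units of the state.
- env.read_state(): the state, without advancing time (a new reading comes with each control period).
- env.camera(name): name is "scene" or "top" or "wrist"; returns (picture, depth): 420x560x3 uint8, blue, green, red; 420x560 float32, mm along the optical axis (not along the pixel's ray), 0 where there is no reading.
- env.camera_model(name): a dict with "camera_matrix" (3x3 intrinsics, pixels), "R" (3x3) and "t" (3): a world point X has camera coordinates R X + t. Camera axes: x right, y down, z forward; pixel columns grow to the right and rows downward; lengths in mm; the calibration is good to about 2 mm. A picture is of the moment at which its call begins: read the wrist's pose just before it. camera_model takes no time and is no camera call; for the wrist camera it gives the pose at the moment of the call.
- env.job_done(): hands the job in; it is judged then, once.
The state is a dict: "time_s": time; "joint_positions": joint angles; "qd": joint speeds; "effort": joint torques, N m; "ee_pos": TCP position; "orientation": TCP orientation; "force": force on the tool from outside, world axes, zero at the start; "wrist_torque": the same for the moment, N m; "opening": finger opening in mm; "grip_force": force on a finger pad.
Only numpy, scipy, OpenCV 4.12 (cv2) and the standard library are available. Lean on these libraries where they do the work, as an engineer would, in place of code of your own. Each camera call takes 0.05 s, during which the arm holds its last target. There are 200 camera calls.

## Task

Grease the bearing whose nipple still wears its dust cap: pull the cap off and put it into the open drawer of the small-parts cabinet, then take the push-type grease gun out of its stand and press its mouth squarely onto that bare tilted nipple until the coupler snaps over the head. Keep pushing so that the gun's body is pressed well in against its spring, more than half of its stroke, and finish while still gripping the gun and holding it pressed like that. Leave the solder reel and the pliers where they lie.

Things in the scene. Friction and masses are not known exactly. Their poses are not given: they have to be found in the camera images.
- shaft_unit: Fixed bearing unit: base plate 92 (x) x 140 (y) x 10 mm with two grey pillow blocks at y = +45 and -45 mm (27 mm wide, dome radius 25 mm about the shaft), a 16 mm shaft along y at height 40 mm, a 54 mm pulley between. Each dome has a nipple leaning 30 deg from vertical to -x (to the robot's right). The one at +y, nearer the robot, is capped; the bare one at -y is done. Origin: centre of underside.
- nipple: Steel grease nipple to be greased, under the cap, fixed. z: outward along its axis. Origin: on the axis at the top of its 13 mm hexagon, 29 mm from the shaft's axis (4 mm above the dome). Above it: 11.6 mm wide collar to 2.5 mm, 7 mm wide neck to 8 mm, head 11.6 mm wide at 10 to 12 mm, tapering to a 4.4 mm wide flat tip at 18 mm.
- nipple_tip (a point): Centre of that nipple's flat tip, 18 mm along z from its origin; axes as nipple.
- dust_cap: Loose black ribbed plastic cup, 19 mm outside, 14 mm inside diameter, 20.5 mm long, 15 g, sitting over the nipple with its open end down, coaxial with it. Not fastened: pulls off along the nipple's axis, clear after 18 mm. Origin: centre of the open rim (0.5 mm above the nipple's origin at the start); z: along its axis to the closed end.
- drawer_floor (a point): Point on the floor of the only open drawer (top right in the right-hand grey parts cabinet, 172 mm high), 118 mm above the worktop, midway between its sides (69 mm apart, 39 mm high), 45 mm behind its 50 mm high front panel, 50 to 70 mm in front of the cabinet's face. x: from the front into the cabinet; y: left seen from the front; z up. The cabinet's top is 54 mm above this floor.
- bin_cabinet_drawer_6 (a joint): How far that drawer is pulled out, m (0 shut, 0.12 fully out); it slides easily and starts at 0.095 to 0.115.
- gun: Push-type grease gun, about 0.29 kg, upright and mouth down in its stand. Origin: on its axis at the mouth's rim (spring relaxed); z: along the axis from mouth to tail. Aluminium barrel 32 mm wide from z = 43 to 121 mm (grip it there), 25 mm collar from 33 to 43 mm, tail button to 124 mm. Below, a steel nozzle slides into the barrel; its coupler, 25 mm wide, spans z = 0 to 22 mm.
- coupler_seat (a point): Centre of the floor of the coupler's mouth, on the gun's axis, 15 mm above the rim (gun z = 15 mm relaxed); moves with the nozzle. The mouth is 14 mm wide, chamfered to 20 mm at the rim. Four spring jaws in it slip over the nipple's head at about 8 N and snap in under it; the nipple's tip then meets this seat.
- nozzle (a joint): Stroke of the gun, m: how far the nozzle is pushed into the barrel, 0 relaxed to 0.012 fully in. Spring: about 12 N before it moves, 17 N fully in.
- gun_stand: The gun's stand, fixed: 80 mm square foot, four posts, 72 mm square top plate with its upper face at height 50 mm and a 27 mm hole. The gun's barrel rests on the plate (gun origin 7 mm above the worktop), its collar and coupler pass through the hole; the gun is clear once lifted 50 mm. Origin: centre of the foot's underside.
- contact_spray: Spray can, 66 mm diameter, 199 mm high, a standing bystander (obstacle). Origin: centre of its underside.
- solder_spool: White reel of solder, 53 mm diameter, 40 mm high, loose bystander. Origin: centre of its underside.
- pliers: Pliers with red handles, 140 mm long, 11 mm high, lying loose; bystander. Origin: centre of its underside.
There are look-alikes about, which are no part of the job. Of the things like the gun, leave any that is blue; of the rest the smaller one is meant.

How it is judged:
By the outcome, as a careful person would: the job done as asked, in the order asked, and still so for the second after the job is handed in, while the arm keeps its last pose, push and grip.
It also fails if it takes over 58 s, if anything falls off the work surface, if the arm or the gripper's body presses on something with over 40 N, if the wrist force passes 120 N, or if a joint passes its speed limit or range.

## Working session

There is one attempt and no reset: what is moved stays moved. The work goes in short steps, Python scripts to look and compute and a shell command to move; the robot and the scene stay as the last step left them, time stands still between calls to the robot, and variables do not carry over. Pictures are saved under pics/ and viewed, at most 10 in all, crops included, and the job is handed in when it is done.

```bash
ls; mkdir -p pics; python3 - <<'E'
from plant import env
import cv2,numpy as np
s=env.read_state(); print(s)
for n in("scene","top"):
    m=env.camera_model(n); p,d=env.camera(n)
    cv2.imwrite(f"pics/{n}0.png",p); np.savez(f"{n}0.npz",p=p,d=d,K=m["camera_matrix"],R=m["R"],t=m["t"])
    print(n,m)
E
```

```text
pics
{'time_s': 0.0, 'joint_positions': array([-1.30403922,  0.39920434,  0.04500576,  1.5378808 , -0.0186723 ,
        1.20693257, -0.05070706]), 'qd': array([ 2.12689913e-03, -8.93038255e-05,  1.19922721e-03,  3.90074958e-04,
        2.88783271e-04,  3.98349577e-04, -1.32573143e-03]), 'effort': array([-1.44574760e-04, -4.75127113e+01,  1.36436451e+00, -2.54210311e+01,
        1.15290389e-02,  9.53205570e-03, -7.73198508e-06]), 'ee_pos': array([232.22266993, 606.42647813, 238.25458526]), 'orientation': array([ 1.81791554e-01,  9.83336578e-01, -9.96564535e-04, -1.06316541e-04]), 'force': array([ 0.16276158, -0.70825589,  0.14453595]), 'wrist_torque': array([-0.01012983, -0.00602438,  0.04009834]), 'grip_force': 0.0, 'opening': 85.38593415871117}
scene {'camera_matrix': array([[436.39609022,   0.        , 273.0765411 ],
       [  0.        , 436.39609022, 209.79491669],
       [  0.        ,   0.        ,   1.        ]]), 'R': array([[ 0.74146659, -0.67089836,  0.01107674],
       [-0.41675716, -0.4734059 , -0.77601567],
       [ 0.52587143,  0.57077338, -0.63061635]]), 't': array([-410.59758405,  327.38661486, 1055.98676885])}
top {'camera_matrix': array([[399.6188063 ,   0.        , 289.36917838],
       [  0.        , 399.6188063 , 212.46922597],
       [  0.        ,   0.        ,   1.        ]]), 'R': array([[-0.00908261, -0.99994708,  0.00483052],
       [-0.99295624,  0.00844821, -0.11818009],
       [ 0.11813303, -0.00586988, -0.99298043]]), 't': array([   7.03102951,  576.10050875, 1236.98176324])}
```

View pics/scene0.png

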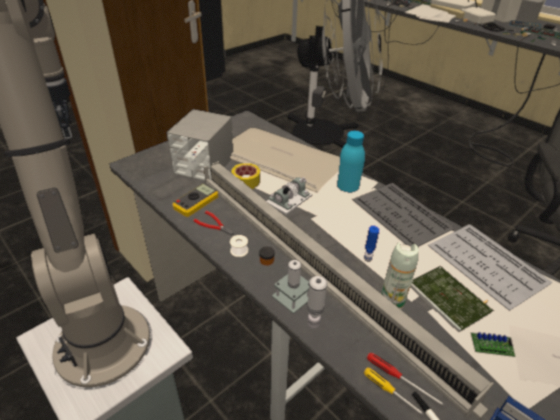

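View pics/top0.png

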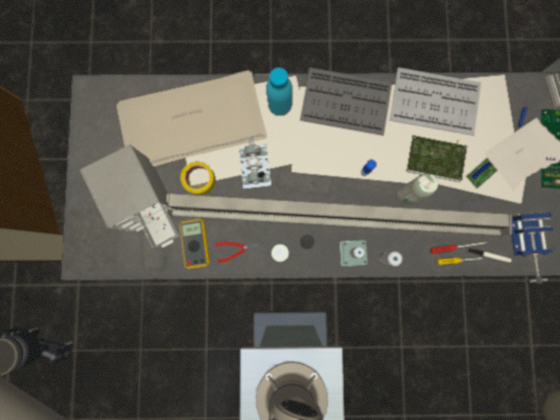

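```bash
cat > h.py <<'E'
import numpy as np,cv2
def load(n):
    z=np.load(n+".npz"); return z
def xyz(z):
    """HxWx3 world points from depth"""
    d=z["d"].astype(float); K=z["K"]; v,u=np.mgrid[:d.shape[0],:d.shape[1]]
    c=np.dstack([(u-K[0,2])/K[0,0]*d,(v-K[1,2])/K[1,1]*d,d])
    w=(c-z["t"])@z["R"]; w[d<=0]=np.nan; return w
def snap(env,name,tag):
    m=env.camera_model(name); p,d=env.camera(name)
    np.savez(tag+".npz",p=p,d=d,K=m["camera_matrix"],R=m["R"],t=m["t"]); cv2.imwrite(f"pics/{tag}.png",p)
E
python3 - <<'E'
from h import *
zs,zt=load("scene0"),load("top0")
def crop(z,u,v,w,h,s): return cv2.resize(z["p"][v:v+h,u:u+w],(w*s,h*s),interpolation=cv2.INTER_CUBIC)
a=crop(zs,155,100,160,110,0+2); b=crop(zt,75,135,200,110,2)
c=crop(zs,250,215,160,115,2); d=crop(zt,320,135,200,115,2)
o=np.zeros((450,720,3),np.uint8)
o[:220,:320]=a;o[:220,320:]=b;o[220:,:320]=c;o[220:,320:]=d
cv2.imwrite("pics/c1.png",o)
W=xyz(zt)
for n,(u,v) in dict(standgun=(357,252),gun2=(395,258),blue=(370,166),unit=(255,163),draw=(157,226),can=(425,185),spool=(280,253)).items():
    q=W[v-5:v+6,u-5:u+6].reshape(-1,3); print(n,W[v,u].round(), "zmax",q[np.nanargmax(q[:,2])].round())
E
```

```text
standgun [ 447. -193.  129.] zmax [ 444. -207.  135.]
gun2 [ 429. -294.  162.] zmax [ 432. -291.  165.]
blue [ 704. -241.  122.] zmax [ 708. -245.  131.]
unit [730. 109.  64.] zmax [738. 112.  71.]
draw [529. 393. 120.] zmax [523. 383. 124.]
can [ 633. -380.  188.] zmax [ 627. -364.  203.]
spool [448.  33.  37.] zmax [433.  48.  46.]
```

View pics/c1.png

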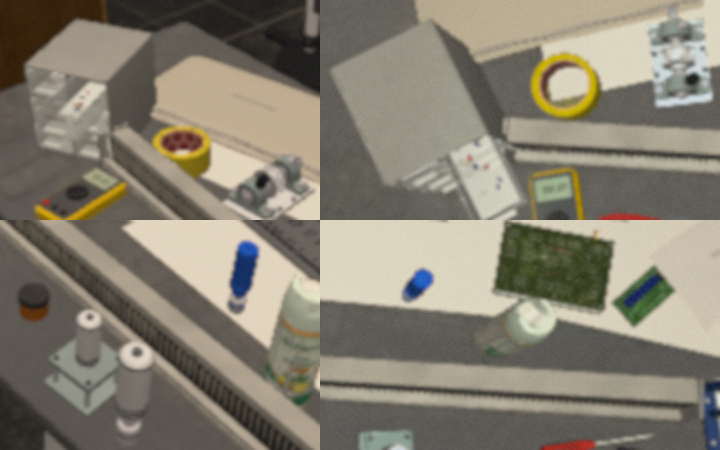

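```bash
python3 -m handwheel '[[0.03,-0.04,0.02,-0.1],[0.06,-0.08,0.04,-0.2],[0.09,-0.12,0.06,-0.3],[0.12,-0.16,0.08,-0.4],[0.15,-0.20,0.08,-0.5],[0.18,-0.24,0.08,-0.6],[0.21,-0.28,0.08,-0.7],[0.24,-0.32,0.08,-0.8],[0.27,-0.36,0.08,-0.9],[0.30,-0.40,0.08,-1.0]]' 0.06 20; python3 -m handwheel '[[0.03,-0.03,0,-0.1],[0.06,-0.06,0,-0.2],[0.09,-0.1,0,-0.2],[0.09,-0.1,0,-0.2],[0.09,-0.1,0,-0.2]]'
python3 - <<'E'
from h import *
from plant import env
print(env.camera_model("wrist"))
snap(env,"wrist","w1"); snap(env,"scene","s1")
s=env.read_state();print(s["joint_positions"],s["time_s"])
z=load("w1");W=xyz(z)
cv2.imwrite("pics/w1b.png",cv2.resize(z["p"],(800,600)))
E
```

```text
time_s: 1.1
ee_pos: [524.4, 216.8, 319.2]
orientation: [0.633, 0.775, -0.0, -0.0]
force: [0.1, 0.6, -0.2]
opening: 60.1
grip_force: 0.0
time_s: 1.6
ee_pos: [614.0, 116.8, 318.6]
orientation: [0.707, 0.708, -0.001, -0.0]
force: [-0.1, 1.0, -0.2]
opening: 60.2
grip_force: 0.0
{'camera_matrix': array([[374.06700585,   0.        , 283.39487505],
       [  0.        , 374.06700585, 210.99434604],
       [  0.        ,   0.        ,   1.        ]]), 'R': array([[ 0.99999516,  0.00251034, -0.00183768],
       [ 0.00290669, -0.96445689,  0.26422426],
       [-0.00110907, -0.26422832, -0.96445952]]), 't': array([-614.2508823 ,   55.76070629,  486.09772843])}
[-0.6552494   0.34292696  0.52974249  1.49809858 -0.17597013  1.34910867
 -0.10532992] 1.7
```

View pics/w1.png

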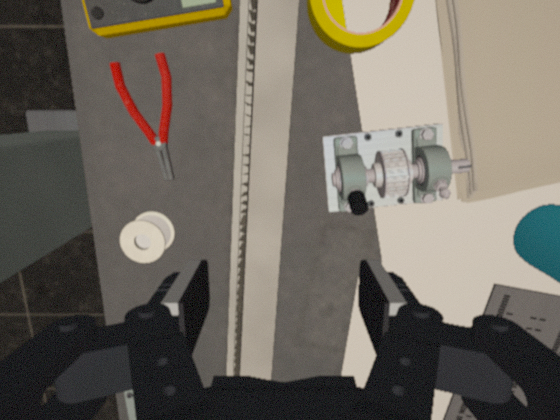

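```bash
python3 - <<'E'
from h import *
z=load("w1");W=xyz(z);p=z["p"].astype(int)
roi=np.zeros(W.shape[:2],bool);roi[118:225,310:480]=1
flat=W[150:210,400:440];print("paper z",np.nanmedian(W[230:260,400:440,2]), "t",)
Z=W[...,2]
pl=roi&(Z>6)&(Z<14); pts=W[pl][:,:2].astype(np.float32)
print(len(pts),cv2.minAreaRect(pts),np.percentile(pts,[1,99],axis=0))
hi=roi&(Z>55);q=W[hi];print("shaft-high pts",len(q),np.nanmax(q[:,2]))
# pulley / dome lines: fit direction of points with z>35
q=W[roi&(Z>30)][:,:2];c=q.mean(0);_,_,v=np.linalg.svd(q-c);print(c,v[0])
dark=roi&(p.max(2)<45)
n,l,s,ce=cv2.connectedComponentsWithStats(dark.astype(np.uint8))
for i in range(1,n):
    if s[i,4]>60:
        m=l==i; print(s[i],ce[i],np.nanmedian(W[m],0),np.nanpercentile(W[m],[2,98],axis=0).round(1))
E
```

```text
paper z 0.8594453468361269 t
3441 ((754.90771484375, 116.68721008300781), (182.5784149169922, 102.5948486328125), 6.392324447631836) [[662.10330811  67.16862946]
 [838.98032227 168.11589355]]
shaft-high pts 3141 87.39914659659118
[733.63738975 117.01114794] [-0.99069148 -0.13612635]
[348 191  19  24 325] [357.27384615 202.52923077] [689.60519819  92.04008901  82.0077186 ] [[682.5  79.8  72. ]
 [698.1 100.6  86.9]]
```

```bash
python3 -m handwheel '[[0.03,-0.01,-0.02,0.05],[0.06,-0.02,-0.05,0.1],[0.077,-0.025,-0.09,0.12],[0.077,-0.025,-0.12,0.12],[0.077,-0.025,-0.12,0.12],[0.077,-0.025,-0.12,0.12],[0.077,-0.025,-0.12,0.12]]' 
python3 - <<'E'
from h import *
from plant import env
snap(env,"wrist","w2")
z=load("w2");W=xyz(z);p=z["p"].astype(int);Z=W[...,2]
r=(abs(W[...,0]-735)<75)&(abs(W[...,1]-117)<65)
pl=r&(Z>6)&(Z<14)
print(np.nanpercentile(W[pl],[1,50,99],axis=0).round(1))
dark=r&(p.max(2)<45)&(Z>60)
n,l,s,ce=cv2.connectedComponentsWithStats(dark.astype(np.uint8))
for i in range(1,n):
    if s[i,4]>60:
        m=l==i; print(s[i],ce[i],np.nanpercentile(W[m],[2,50,98],axis=0).round(1))
E
```

```text
time_s: 2.4
ee_pos: [691.7, 94.9, 202.1]
orientation: [0.661, 0.75, 0.002, 0.001]
force: [0.8, 0.4, 0.4]
opening: 60.0
grip_force: 0.0
[[662.2  66.9   7.8]
 [723.3 138.5   9.7]
 [808.6 175.3  13.6]]
[269 195  25  35 740] [280.50810811 212.21756757] [[683.2  79.   71.3]
 [691.1  92.1  82.2]
 [699.2 100.6  87. ]]
[  130   260   430   160 29026] [347.72466065 369.20271481] [[661.2  90.2 210.4]
 [708.6 109.3 270.5]
 [750.6 116.1 287.2]]
```

View pics/w2.png

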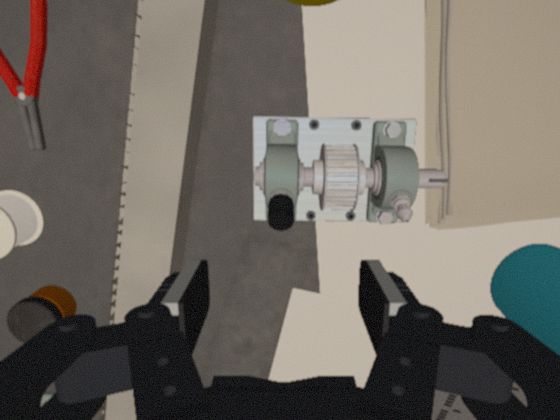

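```bash
python3 - <<'E'
from h import *
z=load("w2");W=xyz(z);p=z["p"].astype(int);Z=W[...,2]
K,R,t=z["K"],z["R"],z["t"]
def ray(u,v,h):
    C=-R.T@t; r=R.T@np.linalg.inv(K)@[u,v,1]; return C+r*(h-C[2])/r[2]
g=cv2.cvtColor(z["p"],cv2.COLOR_BGR2GRAY).astype(int)
# refine plate edges by gradient
def ed(line): return np.argmax(np.abs(np.diff(line)))
top=[(u,105+ed(g[105:130,u])+.5) for u in range(302,370,6)]
bot=[(u,210+ed(g[210:232,u])+.5) for u in range(325,370,5)]
lef=[(240+ed(g[v,240:265])+.5,v) for v in list(range(122,150,4))+list(range(200,218,4))]
rig=[(405+ed(g[v,405:425])+.5,v) for v in list(range(122,140,4))+list(range(195,215,4))]
for n,L in zip("top bot lef rig".split(),(top,bot,lef,rig)):
    P=np.array([ray(u,v,10.) for u,v in L]); m=np.median(P,0); f=cv2.fitLine(P[:,:2].astype(np.float32),cv2.DIST_HUBER,0,.01,.01).ravel()
    print(n,m.round(1),np.degrees(np.arctan2(f[1],f[0])).round(1))
yaw=np.radians(7.2)
d=np.array([np.sin(yaw)*.5,-np.cos(yaw)*.5,.866])
e1=np.array([np.cos(yaw),np.sin(yaw),0]);e2=np.cross(d,e1)
dark=(p.max(2)<45)&(abs(W[...,0]-691)<20)&(abs(W[...,1]-90)<25)&(Z>60)&(Z<95)
P=W[dark]; q=np.c_[P@e1,P@e2,P@d]
print(np.percentile(q,[2,5,50,95,98],axis=0).round(1))
# circle of top pts
tp=q[q[:,2]>np.percentile(q[:,2],98)-3]
a=np.percentile(tp[:,0],[3,97]).mean();b=np.percentile(tp[:,1],[3,97]).mean();h=np.median(tp[:,2])
print(len(tp),np.ptp(np.percentile(tp[:,:2],[3,97],axis=0),axis=0),"captop",(a*e1+b*e2+h*d).round(1))
E
```

```text
top [728.6 160.   10. ] 7.1
bot [751.3  73.6  10. ] 6.0
lef [661.7 129.1  10. ] -83.1
rig [800.  126.9  10. ] -72.6
[[689.   32.7  55.5]
 [689.7  34.2  56.8]
 [696.8  45.5  71.8]
 [704.5  48.8  73.6]
 [705.2  49.1  73.9]]
394 [14.90014982 15.82273797] captop [691.8  86.   83.4]
```

```bash
python3 -m handwheel '[[0,-0.006,-0.04,0],[0,-0.006,-0.08,0],[0,-0.006,-0.10,0],[0,-0.006,-0.11,0],[0,-0.006,-0.11,0],[0,-0.006,-0.11,0]]' 0.045
```

```text
time_s: 3.05
ee_pos: [692.3, 87.8, 91.6]
orientation: [0.661, 0.75, 0.001, 0.001]
force: [0.9, -0.6, 0.1]
opening: 45.0
grip_force: 0.0
```

```bash
python3 -m handwheel '[[-0.001,0.001,-0.010,0],[-0.001,0.001,-0.016,0],[-0.001,0.001,-0.016,0],[-0.001,0.001,-0.016,0]]'; python3 -m handwheel '[[0,0,0,0],[0,0,0,0],[0,0,0,0],[0,0,0,0],[0,0,0,0],[0,0,0,0]]' 0.0 25
```

```text
time_s: 3.45
ee_pos: [689.7, 88.6, 73.2]
orientation: [0.662, 0.75, -0.0, -0.0]
force: [-0.2, 0.5, 0.4]
opening: 45.3
grip_force: 0.0
time_s: 4.05
ee_pos: [690.1, 88.6, 73.6]
orientation: [0.662, 0.75, 0.0, 0.0]
force: [1.2, -0.2, 2.3]
opening: 17.4
grip_force: 27.7
```

```bash
python3 -m handwheel '[[0.0006,-0.005,0.0087,0],[0.0012,-0.01,0.0173,0],[0.0018,-0.015,0.026,0],[0.0024,-0.02,0.0346,0],[0.003,-0.03,0.06,0],[0.003,-0.03,0.1,0],[0.003,-0.03,0.14,0],[0.003,-0.03,0.16,0],[0.003,-0.03,0.16,0]]'
python3 - <<'E'
from h import *
from plant import env
snap(env,"wrist","w3")
z=load("w3");zt=load("top0");zs=load("scene0")
cv2.imwrite("pics/w3b.png",np.hstack([z["p"][130:400,150:430],cv2.resize(zt["p"][180:250,105:190],None,fx=3.5,fy=270/70,interpolation=cv2.INTER_CUBIC)]))
W=xyz(zt);Z=W[...,2]
# cabinet top
m=(abs(Z-172)<8)&(W[...,1]>250)&(W[...,0]<720); P=W[m][:,:2].astype(np.float32); print("cab",len(P),cv2.minAreaRect(P),cv2.boxPoints(cv2.minAreaRect(P)).round())
r=np.zeros_like(m);r[195:250,130:185]=1
for lo,hi in((105,128),(130,145),(145,160),(160,180)):
    P=W[r&(Z>lo)&(Z<hi)]; print(lo,len(P),np.percentile(P,[5,50,95],axis=0).round().tolist())
E
```

```text
time_s: 4.95
ee_pos: [694.9, 57.6, 238.4]
orientation: [0.662, 0.75, 0.003, 0.003]
force: [-0.2, 0.0, -0.2]
opening: 17.2
grip_force: 27.5
cab 3489 ((595.0651245117188, 463.84869384765625), (296.97265625, 162.16183471679688), 27.633026123046875) [[426. 467.]
 [501. 323.]
 [764. 461.]
 [689. 605.]]
105 853 [[491.0, 357.0, 114.0], [538.0, 395.0, 119.0], [589.0, 434.0, 124.0]]
130 189 [[472.0, 336.0, 131.0], [518.0, 373.0, 136.0], [601.0, 462.0, 144.0]]
145 172 [[475.0, 335.0, 146.0], [532.0, 380.0, 154.0], [597.0, 448.0, 159.0]]
160 454 [[493.0, 375.0, 166.0], [592.0, 423.0, 172.0], [613.0, 453.0, 176.0]]
```

View pics/w3b.png

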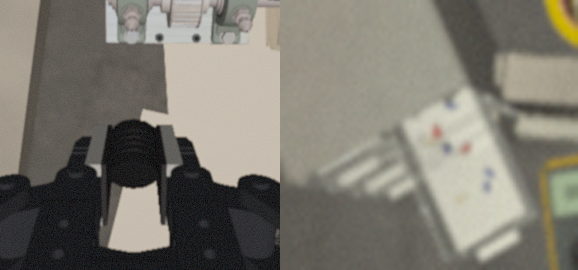

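```bash
python3 - <<'E'
from h import *
zt=load("top0");W=xyz(zt);Z=W[...,2]
r=np.zeros(Z.shape,bool);r[195:250,130:185]=1
a=np.radians(27.6);e1=np.array([np.cos(a),np.sin(a)]);e2=np.array([-e1[1],e1[0]])
for a_ in(26,27.6,29):
    a=np.radians(a_);e1=np.array([np.cos(a),np.sin(a)]);e2=np.array([-e1[1],e1[0]])
    q=W[r&(Z>110)&(Z<126)][:,:2];q=q[np.linalg.norm(q-[538,395],axis=1)<60];s=np.c_[q@e1,q@e2]
    print(a_,np.percentile(s,[2,10,50,90,98],axis=0).round(1).T.tolist())
    print((np.percentile(s[:,0],[2,98]).mean()*e1+np.percentile(s[:,1],[2,98]).mean()*e2).round(1))
m=(abs(Z-172)<6)&(W[...,1]>250)&(W[...,0]<720);m[:,:]&=True
c=m.astype(np.uint8);n,l,st,_=cv2.connectedComponentsWithStats(c);i=1+np.argmax(st[1:,4]);P=W[l==i][:,:2].astype(np.float32);print(cv2.minAreaRect(P))
E
python3 -m handwheel '[[-0.03,0.04,0,0.05],[-0.06,0.08,0,0.1],[-0.09,0.12,0,0.15],[-0.11,0.16,0,0.2],[-0.12,0.20,0,0.25],[-0.13,0.24,0,0.3],[-0.14,0.27,0,0.35],[-0.14,0.27,0,0.35],[-0.14,0.27,0,0.35]]'
python3 - <<'E'
from h import *
from plant import env
snap(env,"wrist","w4")
E
```

```text
26 [[605.3, 613.5, 656.7, 700.3, 709.2], [86.1, 94.0, 119.3, 144.8, 149.2]]
[539.1 393.8]
27.6 [[608.1, 616.6, 659.7, 703.3, 712.3], [68.0, 75.6, 101.0, 125.9, 130.6]]
[539.  393.9]
29 [[610.6, 618.8, 661.8, 705.4, 714.1], [51.5, 59.3, 84.5, 109.8, 114.6]]
[539.1 393.8]
((641.0584106445312, 488.0437927246094), (193.02561950683594, 161.96206665039062), 27.62972640991211)
time_s: 5.9
ee_pos: [551.4, 328.8, 231.4]
orientation: [0.52, 0.854, -0.002, -0.001]
force: [-0.6, -0.5, -0.1]
opening: 17.6
grip_force: 27.5
```

View pics/w4.png

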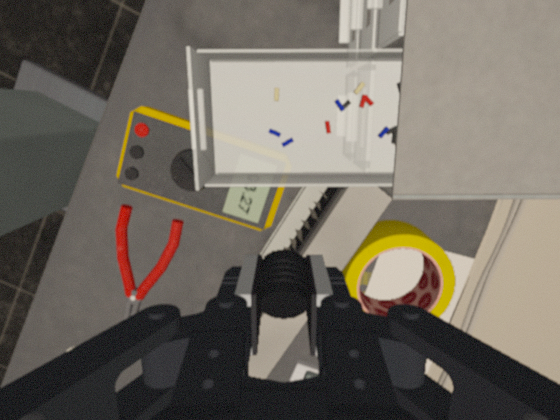

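```bash
python3 -m handwheel '[[-0.010,0.03,0,0],[-0.019,0.061,0,0],[-0.019,0.061,-0.03,0],[-0.019,0.061,-0.06,0],[-0.019,0.061,-0.08,0],[-0.019,0.061,-0.091,0],[-0.019,0.061,-0.091,0],[-0.019,0.061,-0.091,0]]'; python3 -m handwheel '[[0,0,0,0],[0,0,0,0],[0,0,0,0],[0,0,0,0],[0,0,0.02,0],[0,0,0.06,0],[0,0,0.1,0],[0,0,0.14,0]]' 0.036
```

```text
time_s: 6.75
ee_pos: [534.8, 389.0, 143.1]
orientation: [0.522, 0.853, 0.001, 0.0]
force: [0.4, -0.2, 0.4]
opening: 17.5
grip_force: 27.5
time_s: 7.55
ee_pos: [533.6, 389.5, 283.9]
orientation: [0.521, 0.854, 0.0, 0.0]
force: [1.4, 0.1, 0.2]
opening: 36.1
grip_force: 0.0
```

```bash
python3 - <<'E'
from h import *
from plant import env
snap(env,"wrist","w5");snap(env,"top","t5")
a=load("w5")["p"][0:330,120:460]; b=cv2.resize(load("t5")["p"][180:250,105:190],(400,330),interpolation=cv2.INTER_CUBIC)
cv2.imwrite("pics/w5b.png",np.hstack([a,b]))
W=xyz(load("top0"));Z=W[...,2]
r=(abs(W[...,0]-447)<60)&(abs(W[...,1]+195)<60)
P=W[r&(Z>115)&(Z<138)];print("gun top",len(P),np.median(P,0),np.percentile(P,[5,95],axis=0))
P=W[r&(Z>44)&(Z<56)][:,:2].astype(np.float32);print("plate",cv2.minAreaRect(P))
print(env.read_state()["joint_positions"])
E
```

```text
gun top 99 [ 447.24272436 -198.77616611  127.67136044] [[ 435.66936128 -211.72073638  122.52061106]
 [ 458.95342352 -185.39020174  131.74731749]]
plate ((447.4866943359375, -199.61387634277344), (71.72499084472656, 72.93225860595703), 1.202991008758545)
[-0.94419897  0.40512926  0.35246155  1.44830314 -0.14252666  1.30024473
 -0.1067532 ]
```

View pics/w5b.png

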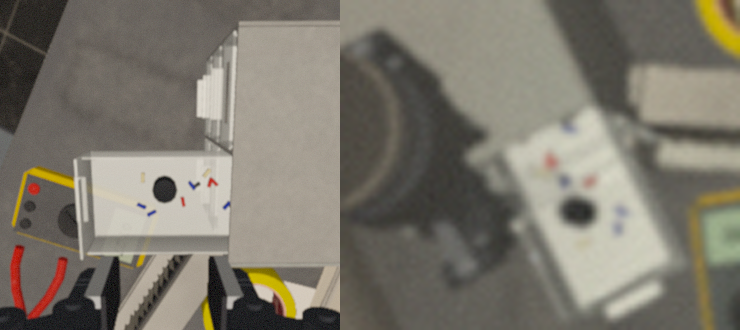

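```bash
python3 -m handwheel '[[-0.005,-0.045,0,-0.05],[-0.01,-0.09,0,-0.1],[-0.015,-0.135,0,-0.15],[-0.02,-0.18,0,-0.2],[-0.03,-0.225,0,-0.25],[-0.04,-0.27,0,-0.3],[-0.05,-0.315,0,-0.35],[-0.06,-0.36,0,-0.35],[-0.07,-0.405,0,-0.35],[-0.08,-0.45,0,-0.35]]' 0.07; python3 -m handwheel '[[-0.003,-0.045,0,0],[-0.006,-0.09,0,0],[-0.006,-0.138,0,0],[-0.006,-0.138,-0.03,0],[-0.006,-0.138,-0.06,0],[-0.006,-0.138,-0.06,0],[-0.006,-0.138,-0.06,0],[-0.006,-0.138,-0.06,0]]'
python3 - <<'E'
from h import *
from plant import env
snap(env,"wrist","w6")
W=xyz(load("w6"));Z=W[...,2]
r=(abs(W[...,0]-447)<60)&(abs(W[...,1]+195)<60)
P=W[r&(Z>115)&(Z<140)];print("gun top",len(P),np.median(P,0),np.percentile(P,[3,97],axis=0).round(1),cv2.minEnclosingCircle(P[:,:2].astype(np.float32)))
P=W[r&(Z>44)&(Z<56)][:,:2].astype(np.float32);print("plate",cv2.minAreaRect(P))
s=env.read_state();print(s["joint_positions"],s["ee_pos"],s["orientation"])
E
```

```text
time_s: 8.65
ee_pos: [452.8, -62.1, 282.1]
orientation: [0.661, 0.75, 0.0, -0.0]
force: [0.4, -0.0, -0.2]
opening: 70.2
grip_force: 0.0
time_s: 9.45
ee_pos: [448.8, -198.5, 223.7]
orientation: [0.661, 0.75, 0.001, 0.001]
force: [0.3, -0.5, 0.3]
opening: 70.1
grip_force: 0.0
gun top 1902 [ 445.99559996 -197.56753808  127.33979868] [[ 432.5 -212.3  121.9]
 [ 459.6 -184.7  130.8]] ((446.09228515625, -199.49844360351562), 16.157623291015625)
plate ((446.0995788574219, -199.62503051757812), (72.1207504272461, 72.37132263183594), 2.5660111904144287)
[-0.40052991  0.1672271   0.81858124  1.94410997 -0.13893256  1.08379158
  0.60192594] [ 448.90158299 -198.45501961  223.8421655 ] [0.6612259  0.75018537 0.00084455 0.00122816]
```

```bash
python3 -m handwheel '[[-0.0025,-0.001,-0.04,0],[-0.0025,-0.001,-0.08,0],[-0.0025,-0.001,-0.11,0],[-0.0025,-0.001,-0.13,0],[-0.0025,-0.001,-0.142,0],[-0.0025,-0.001,-0.142,0],[-0.0025,-0.001,-0.142,0]]'; python3 -m handwheel '[[0,0,0,0],[0,0,0,0],[0,0,0,0],[0,0,0,0],[0,0,0,0],[0,0,0,0]]' 0 50
```

```text
time_s: 10.2
ee_pos: [446.4, -199.7, 81.5]
orientation: [0.661, 0.75, 0.001, 0.001]
force: [0.5, -0.4, 1.0]
opening: 70.2
grip_force: 0.0
time_s: 10.8
ee_pos: [445.8, -199.5, 81.3]
orientation: [0.662, 0.75, 0.001, 0.0]
force: [-2.1, 0.6, 6.0]
opening: 30.7
grip_force: 48.9
```

```bash
python3 -m handwheel '[[0,0,0.02,0],[0,0,0.045,0],[0,0,0.062,0],[0,0.03,0.062,0],[0,0.065,0.062,0],[0,0.065,0.05,0],[0,0.065,0.033,0],[0,0.065,0.033,0],[0,0.065,0.033,0]]'; python3 -m handwheel '[[0.001,-0.008,0,0],[0.002,-0.016,0,0],[0.003,-0.022,0,0],[0.0035,-0.028,0,0],[0.004,-0.034,0,0],[0.005,-0.040,0,0],[0.0055,-0.046,0,0],[0.006,-0.052,0,0],[0.007,-0.057,0,0],[0.007,-0.057,0,0]]' 0 30
```

```text
time_s: 11.7
ee_pos: [444.7, -134.8, 113.2]
orientation: [0.662, 0.75, -0.001, -0.0]
force: [0.3, -0.7, -2.2]
opening: 31.2
grip_force: 57.9
time_s: 12.7
ee_pos: [451.6, -189.5, 113.0]
orientation: [0.662, 0.75, 0.001, -0.003]
force: [0.1, 6.1, -1.1]
opening: 30.7
grip_force: 60.0
```

```bash
python3 - <<'E'
from h import *
from plant import env
snap(env,"wrist","w7");snap(env,"scene","s7")
b=cv2.resize(load("s7")["p"][190:320,210:360],(480,416),interpolation=cv2.INTER_CUBIC)
cv2.imwrite("pics/w7b.png",np.hstack([load("w7")["p"][4:,140:440],b]))
print(env.read_state()["ee_pos"])
E
```

```text
[ 451.61636012 -189.45612826  113.09499675]
```

View pics/w7b.png

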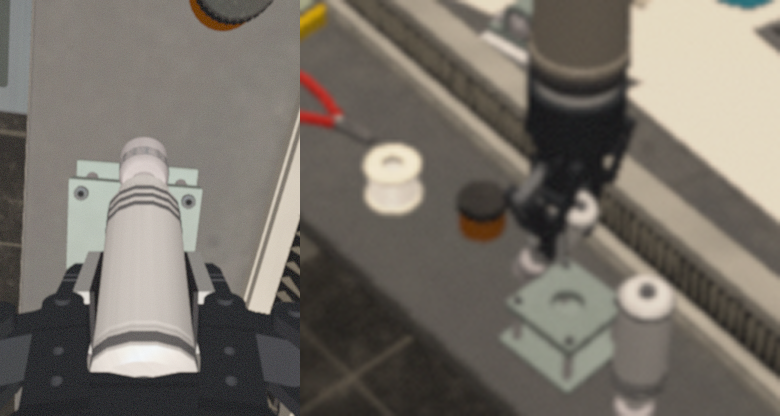

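```bash
cat > tilt.py <<'E'
from h import *
import sys
from plant import env
if len(sys.argv)>2: snap(env,"wrist",sys.argv[1])
z=load(sys.argv[1]);W=xyz(z);s=env.read_state();ee=s["ee_pos"]
x,y=s["orientation"][:2];yaw=2*np.arctan2(y,x)-np.pi/2
e1=np.array([np.cos(yaw),np.sin(yaw),0]);n=np.array([np.sin(yaw),-np.cos(yaw),0]) # n: toward -y
G=ee+np.array([0,0,11.])
# ridge: for each row, gun pixels near centre column
uu=slice(280,294);L=[]
for v in range(140,372):
    q=np.nanmedian(W[v,uu],0)-G; L.append((v,q@e1,q@n,q[2]))
L=np.array(L)
for r in L[::12]: print(r.round(1).tolist())
b=L[(L[:,0]>228)&(L[:,0]<325)]
f=np.polyfit(b[:,3],b[:,2],1);th=np.degrees(np.arctan(f[0]));
off=-(f[1])*np.cos(np.radians(th))
print("yaw",np.degrees(yaw),"tilt",th,"ridge dist from grasp pt",off,"rms",np.std(b[:,2]-np.polyval(f,b[:,3])))
# lateral tilt: centre of the gun in e1 vs row from silhouette
for v in (170,240,260,280,300,320):
    q=(W[v]-G); m=(abs(q@e1)<20)&(abs(q[:,2])<90)&(np.abs(q@n)<70); l=(q@e1)[m]; print(v,np.percentile(l,[2,98]).round(1),l.mean().round(1))
E
python3 tilt.py w7
```

```text
[140.0, 2.3, -47.7, -124.7]
[152.0, 1.9, -46.6, -61.6]
[164.0, 1.9, -41.7, -53.9]
[176.0, 1.9, -35.9, -54.7]
[188.0, 1.8, -35.0, -29.5]
[200.0, 1.8, -31.5, -22.1]
[212.0, 1.9, -28.3, -15.8]
[224.0, 1.7, -25.6, -9.1]
[236.0, 1.7, -22.7, -3.5]
[248.0, 1.7, -20.2, 1.9]
[260.0, 1.5, -17.8, 6.8]
[272.0, 1.6, -15.5, 11.5]
[284.0, 1.6, -13.6, 16.4]
[296.0, 1.6, -11.4, 20.0]
[308.0, 1.6, -9.8, 24.3]
[320.0, 1.6, -7.8, 27.7]
[332.0, 1.6, -6.3, 31.3]
[344.0, 1.5, -4.8, 34.9]
[356.0, 1.5, -2.2, 36.2]
[368.0, 1.6, 1.3, 36.6]
yaw 7.148907899632339 tilt 25.213327333197203 ridge dist from grasp pt 19.00045574498182 rms 0.144716574788674
170 [-11.2  12.1] 0.5
240 [-13.8  15. ] 0.6
260 [-18.9  19. ] 0.0
280 [-19.2  19.1] -0.0
300 [-19.1  19.2] 0.1
320 [-19.2  19.1] -0.2
```

```bash
python3 -m handwheel '[[0.0005,-0.004,0,0],[0.001,-0.008,0,0],[0.001,-0.009,0,0],[0.001,-0.009,0,0],[0.001,-0.009,0,0]]'; python3 tilt.py w8 1 | grep tilt
```

```text
time_s: 13.3
ee_pos: [452.7, -198.3, 113.1]
orientation: [0.662, 0.75, 0.001, -0.002]
force: [-1.1, 6.1, -2.1]
opening: 30.7
grip_force: 60.4
yaw 7.161895257431042 tilt 29.146518435495445 ridge dist from grasp pt 19.68576469599001 rms 0.17060110533079456
```

```bash
python3 -m handwheel '[[0,-0.003,0,0],[0,-0.003,0,0],[0,-0.003,0,0]]' 0 100; python3 -m handwheel '[[0,0.01,0,0],[0,0.02,0.01,0],[0,0.03,0.04,0],[0,0.03,0.08,0],[0,0.03,0.08,0],[0,0.03,0.08,0]]'; python3 tilt.py w9 1
```

```text
time_s: 13.65
ee_pos: [452.8, -199.1, 112.9]
orientation: [0.661, 0.75, 0.002, -0.004]
force: [-0.1, 9.6, -0.7]
opening: 30.0
grip_force: 98.8
time_s: 14.25
ee_pos: [453.9, -174.2, 194.1]
orientation: [0.662, 0.75, 0.001, 0.001]
force: [0.2, -0.4, -2.5]
opening: 30.3
grip_force: 99.4
[140.0, 3.1, -51.4, -61.8]
[152.0, 3.1, -46.6, -53.3]
[164.0, 3.1, -41.1, -51.0]
[176.0, 2.9, -38.0, -36.7]
[188.0, 2.8, -35.3, -24.2]
[200.0, 2.7, -31.7, -18.0]
[212.0, 2.7, -28.5, -12.1]
[224.0, 2.7, -25.5, -6.4]
[236.0, 2.6, -23.0, -0.8]
[248.0, 2.6, -20.1, 4.0]
[260.0, 2.4, -17.7, 8.6]
[272.0, 2.5, -15.3, 12.9]
[284.0, 2.4, -13.0, 17.0]
[296.0, 2.4, -11.0, 21.1]
[308.0, 2.6, -9.1, 24.4]
[320.0, 2.3, -7.2, 28.3]
[332.0, 2.4, -5.3, 31.4]
[344.0, 2.3, -4.1, 35.0]
[356.0, 2.3, -1.8, 37.3]
[368.0, 2.3, 1.3, 38.1]
yaw 7.126872829929307 tilt 28.09480996577589 ridge dist from grasp pt 19.655511088211725 rms 0.16411726834153267
170 [-9.7 13.5] 1.9
240 [-12.5  15.6] 1.6
260 [-19.   18.9] -0.2
280 [-18.9  18.7] -0.1
300 [-19.4  19.4] -0.3
320 [-19.1  19.2] 0.0
```

```bash
python3 -m handwheel '[[0.03,0.025,0.01,0],[0.06,0.05,0.01,0],[0.09,0.075,0.01,0],[0.12,0.1,0.01,0],[0.15,0.125,0.01,0],[0.18,0.15,0.01,0],[0.21,0.175,0,0],[0.242,0.2,-0.02,0],[0.242,0.2,-0.02,0],[0.242,0.2,-0.02,0]]'; python3 tilt.py w10 1|grep tilt; python3 - <<'E'
from h import *
cv2.imwrite("pics/w10b.png",cv2.resize(load("w10")["p"][40:340,180:400],(586,800))[:600])
E
```

```text
time_s: 15.3
ee_pos: [694.0, 27.1, 169.2]
orientation: [0.661, 0.75, -0.003, -0.002]
force: [-0.9, -0.2, -2.9]
opening: 30.3
grip_force: 99.9
yaw 7.104709063935037 tilt 27.981253553727075 ridge dist from grasp pt 20.392169489093227 rms 0.17734917489458787
```

View pics/w10b.png

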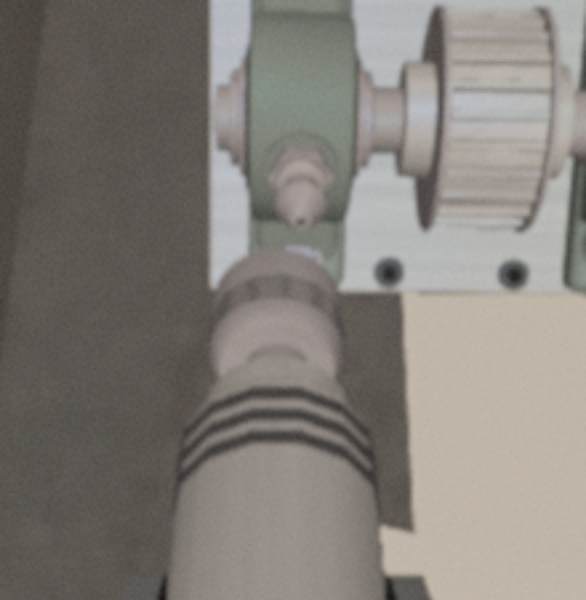

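```bash
cat > rel.py <<'E'
from h import *
import sys
z=load(sys.argv[1]);W=xyz(z);K,R,t=z["K"],z["R"],z["t"]
yaw=np.radians(7.1);e1=np.array([np.cos(yaw),np.sin(yaw),0]);n=np.array([np.sin(yaw),-np.cos(yaw),0])
def ray(u,v,h):
    C=-R.T@t; r=R.T@np.linalg.inv(K)@[u,v,1]; return C+r*(h-C[2])/r[2]
T=ray(293.7,121.5,80.7);print("tip",T.round(1),W[119:124,291:297].reshape(-1,3)[::7].round(1).tolist())
print("e1 proj",(R@e1).round(3))
for v in range(134,185,3):
    q=W[v,278:291]; q=np.nanmedian(q,0); print(v,q.round(1), "rel tip e1,n,z",((q-T)@e1).round(1),((q-T)@n).round(1),(q-T)[2].round(1))
v=152
row=W[v];m=np.abs((row-np.nanmedian(W[v,278:291],0))@e1)<16
print(np.where(m)[0][[0,-1]],[ (W[v,c]@e1-T@e1).round(1) for c in np.where(m)[0][[0,2,-3,-1]]])
E
python3 rel.py w10; python3 -c "
from plant import env;print(env.read_state()['ee_pos'])"
```

```text
tip [692.3  87.   80.7] [[690.5, 88.2, 81.8], [691.2, 87.7, 80.1], [691.8, 87.2, 81.5], [692.5, 86.7, 80.1], [693.1, 86.2, 80.2]]
e1 proj [ 1.     0.005 -0.006]
134 [687.5  81.2 112.4] rel tip e1,n,z -5.4 5.1 31.7
137 [687.7  80.  114.4] rel tip e1,n,z -5.4 6.4 33.7
140 [687.9  78.7 117. ] rel tip e1,n,z -5.4 7.7 36.3
143 [688.   77.5 119.4] rel tip e1,n,z -5.4 8.9 38.7
146 [688.2  76.3 121.7] rel tip e1,n,z -5.3 10.1 41.0
149 [688.4  75.1 123.9] rel tip e1,n,z -5.3 11.3 43.2
152 [688.5  73.9 126.2] rel tip e1,n,z -5.3 12.5 45.5
155 [688.7  72.6 127.5] rel tip e1,n,z -5.3 13.8 46.8
158 [688.9  71.3 128.2] rel tip e1,n,z -5.3 15.1 47.5
161 [689.1  70.  128.4] rel tip e1,n,z -5.3 16.5 47.7
164 [689.2  68.5 127.5] rel tip e1,n,z -5.3 18.0 46.8
167 [689.4  67.  127.2] rel tip e1,n,z -5.3 19.5 46.5
170 [689.6  65.6 127.9] rel tip e1,n,z -5.3 20.8 47.2
173 [689.6  66.2 140.2] rel tip e1,n,z -5.2 20.2 59.5
176 [689.7  65.2 142.1] rel tip e1,n,z -5.2 21.3 61.4
179 [689.9  64.3 143.8] rel tip e1,n,z -5.2 22.2 63.1
182 [689.9  64.4 151. ] rel tip e1,n,z -5.1 22.1 70.3
[260 307] [np.float64(-17.7), np.float64(-16.3), np.float64(5.1), np.float64(6.4)]
[694.0146605   25.21199258 170.87399537]
```

```bash
python3 -m handwheel '[[0.0055,0.002,0,0],[0.005,0.006,-0.006,0],[0.0045,0.010,-0.013,0],[0.004,0.0136,-0.020,0],[0.004,0.0136,-0.020,0],[0.004,0.0136,-0.020,0]]'; python3 tilt.py w11 1|grep tilt; python3 - <<'E'
from h import *
z=load("w11");cv2.imwrite("pics/w11b.png",cv2.resize(z["p"][60:200,220:360],(600,600),interpolation=cv2.INTER_CUBIC))
W=xyz(z);yaw=np.radians(7.1);e1=np.array([np.cos(yaw),np.sin(yaw),0]);n=np.array([np.sin(yaw),-np.cos(yaw),0]);T=np.array([692.3,87,80.7])
for v in range(125,160,3):
    q=np.nanmedian(W[v,278:291],0)-T;print(v,(q@e1).round(1),(q@n).round(1),q[2].round(1))
E
```

```text
time_s: 15.95
ee_pos: [698.9, 40.6, 153.0]
orientation: [0.661, 0.75, -0.0, -0.0]
force: [-0.2, 0.0, -3.3]
opening: 30.1
grip_force: 99.9
yaw 7.169434868916738 tilt 28.06829620982137 ridge dist from grasp pt 19.748341600383757 rms 0.16727262978996818
125 1.5 -11.1 -11.0
128 1.5 -9.4 -11.3
131 1.5 -7.9 -10.3
134 1.5 -7.7 15.2
137 1.5 -6.5 18.2
140 1.5 -5.2 20.1
143 1.5 -3.9 22.5
146 1.5 -2.7 24.9
149 1.5 -1.5 27.2
152 1.5 -0.4 29.7
155 1.5 1.0 30.1
158 1.6 2.3 31.2
```

View pics/w11b.png

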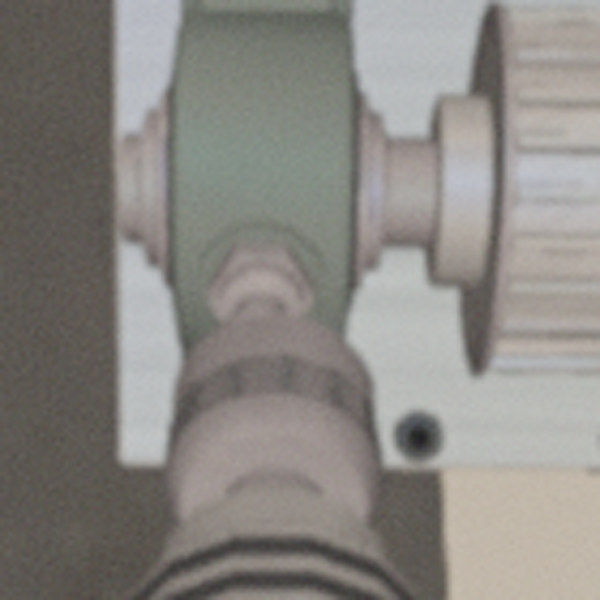

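```bash
python3 -m handwheel '[[-0.0014,-0.0015,-0.001,0],[-0.0016,0,-0.0035,0],[-0.0018,0.0015,-0.006,0],[-0.002,0.003,-0.0085,0],[-0.0021,0.0045,-0.011,0],[-0.0021,0.0045,-0.011,0],[-0.0021,0.0045,-0.011,0]]'; python3 tilt.py w12 1|grep tilt
```

```text
time_s: 16.7
ee_pos: [697.2, 44.8, 142.2]
orientation: [0.661, 0.75, -0.0, 0.0]
force: [0.2, 0.3, -2.9]
opening: 30.1
grip_force: 99.9
yaw 7.165542185482143 tilt 28.131204155591544 ridge dist from grasp pt 19.645504684140985 rms 0.19085984614246973
```

```bash
python3 -m handwheel '[[-0.00015,0.001,-0.0017,0],[-0.0003,0.002,-0.0035,0],[-0.0004,0.003,-0.0052,0],[-0.0005,0.004,-0.0069,0],[-0.0005,0.004,-0.0069,0]]';  python3 tilt.py w13 1|grep tilt;python3 -m handwheel '[[-0.00015,0.001,-0.0017,0],[-0.0003,0.002,-0.0035,0],[-0.0003,0.002,-0.0035,0]]'
```

```text
time_s: 17.25
ee_pos: [696.3, 49.1, 134.8]
orientation: [0.662, 0.75, -0.0, -0.0]
force: [0.4, -0.9, -3.4]
opening: 29.9
grip_force: 100.0
yaw 7.185051135689787 tilt 28.022478524808758 ridge dist from grasp pt 19.398606270227074 rms 0.1619118592128
time_s: 17.6
ee_pos: [696.4, 50.3, 132.3]
orientation: [0.662, 0.75, -0.0, 0.0]
force: [-1.6, -1.6, 0.1]
opening: 29.9
grip_force: 100.3
```

```bash
for i in 1 2; do python3 -m handwheel '[[0,0.0003,-0.0015,0],[-0.0001,0.0007,-0.0031,0],[-0.0001,0.0007,-0.0031,0],[-0.0001,0.0007,-0.0031,0]]'; done;  python3 tilt.py w14 1|grep tilt
```

```text
time_s: 18.0
ee_pos: [696.6, 50.0, 131.5]
orientation: [0.662, 0.75, 0.0, 0.001]
force: [-5.3, -2.8, 9.1]
opening: 30.4
grip_force: 101.2
time_s: 18.4
ee_pos: [696.6, 51.2, 128.8]
orientation: [0.662, 0.75, 0.001, 0.0]
force: [-4.6, -3.1, 11.7]
opening: 29.9
grip_force: 101.3
yaw 7.137554457520602 tilt 28.49950351965643 ridge dist from grasp pt 19.560761462170458 rms 0.19039932018462458
```

```bash
python3 -m handwheel '[[-0.001,0,0,0],[-0.0015,0.0002,-0.001,0],[-0.0016,0.0007,-0.0031,0],[-0.0016,0.0007,-0.0031,0]]';python3 -m handwheel '[[-0.0001,0.0007,-0.0015,0],[-0.0002,0.0015,-0.0031,0],[-0.0002,0.0015,-0.0031,0]]';  python3 tilt.py w15 1|grep tilt
python3 - <<'E'
from h import *
z=load("w15");cv2.imwrite("pics/w15b.png",cv2.resize(z["p"][60:260,200:370],(510,600),interpolation=cv2.INTER_CUBIC))
E
```

```text
time_s: 18.85
ee_pos: [696.2, 52.3, 126.3]
orientation: [0.662, 0.75, 0.002, 0.001]
force: [-3.6, -1.8, 12.9]
opening: 30.2
grip_force: 101.4
time_s: 19.15
ee_pos: [696.0, 53.7, 123.5]
orientation: [0.662, 0.75, 0.002, 0.001]
force: [-3.6, -3.0, 14.3]
opening: 30.1
grip_force: 101.3
yaw 7.138802198540232 tilt 28.677112593316092 ridge dist from grasp pt 19.62132411492512 rms 0.18055892022045644
```

View pics/w15b.png

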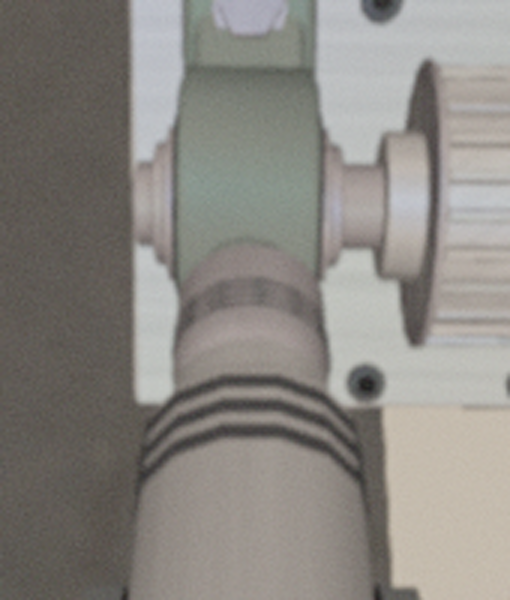

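```bash
python3 -m handwheel '[[-0.0008,0,-0.0003,0],[-0.0013,0.0002,-0.001,0],[-0.0013,0.0002,-0.001,0],[-0.0013,0.0002,-0.001,0]]'; python3 tilt.py w16 1|grep tilt; python3 - <<'E'
from h import *
for w in("w11","w16"):
    W=xyz(load(w));yaw=np.radians(7.1);e1=np.array([np.cos(yaw),np.sin(yaw),0]);n=np.array([np.sin(yaw),-np.cos(yaw),0]);T=np.array([691.7,87,80.7])
    for v in range(128,190,3):
        q=np.nanmedian(W[v,278:288],0)-T;a,b=q@n,q[2];print(w,v,"e1 %.1f  n %.1f z %.1f axial %.1f perp %.1f"%(q@e1,a,b,a*.5+b*.866,a*.866-b*.5))
E
```

```text
time_s: 19.6
ee_pos: [695.8, 53.8, 123.2]
orientation: [0.662, 0.75, 0.003, 0.002]
force: [-3.0, -2.4, 13.8]
opening: 30.1
grip_force: 101.4
yaw 7.121083920826021 tilt 28.473297937920748 ridge dist from grasp pt 19.601403342500152 rms 0.18305207421013472
w11 128 e1 1.3  n -9.4 z -11.1 axial -14.3 perp -2.6
w11 131 e1 1.3  n -7.9 z -4.2 axial -7.6 perp -4.8
w11 134 e1 1.4  n -7.7 z 15.2 axial 9.3 perp -14.2
w11 137 e1 1.4  n -6.4 z 18.1 axial 12.5 perp -14.6
w11 140 e1 1.4  n -5.1 z 20.1 axial 14.9 perp -14.5
w11 143 e1 1.4  n -3.9 z 22.7 axial 17.7 perp -14.7
w11 146 e1 1.4  n -2.7 z 25.0 axial 20.3 perp -14.8
w11 149 e1 1.4  n -1.4 z 27.3 axial 23.0 perp -14.9
w11 152 e1 1.4  n -0.3 z 29.8 axial 25.6 perp -15.1
w11 155 e1 1.4  n 1.1 z 30.1 axial 26.6 perp -14.1
w11 158 e1 1.4  n 2.4 z 31.5 axial 28.4 perp -13.7
w11 161 e1 1.4  n 3.7 z 32.0 axial 29.5 perp -12.8
w11 164 e1 1.4  n 5.2 z 30.8 axial 29.2 perp -10.9
w11 167 e1 1.4  n 6.7 z 29.9 axial 29.3 perp -9.1
w11 170 e1 1.4  n 8.0 z 31.1 axial 30.9 perp -8.6
w11 173 e1 1.5  n 7.3 z 43.3 axial 41.2 perp -15.3
w11 176 e1 1.5  n 8.4 z
[... 636 characters left out ...]
.1 z -1.7 axial -9.0 perp -12.2
w16 152 e1 0.3  n -14.0 z 0.4 axial -6.6 perp -12.3
w16 155 e1 0.3  n -12.9 z 3.3 axial -3.6 perp -12.9
w16 158 e1 0.3  n -11.7 z 5.1 axial -1.4 perp -12.7
w16 161 e1 0.3  n -10.6 z 7.4 axial 1.1 perp -12.9
w16 164 e1 0.3  n -9.4 z 8.7 axial 2.8 perp -12.5
w16 167 e1 0.3  n -8.2 z 9.7 axial 4.3 perp -12.0
w16 170 e1 0.3  n -6.9 z 10.2 axial 5.4 perp -11.1
w16 173 e1 0.2  n -6.4 z 14.8 axial 9.6 perp -13.0
w16 176 e1 0.2  n -5.2 z 15.7 axial 11.0 perp -12.4
w16 179 e1 0.2  n -4.2 z 17.9 axial 13.4 perp -12.6
w16 182 e1 0.2  n -4.3 z 25.4 axial 19.9 perp -16.5
w16 185 e1 0.2  n -3.5 z 27.3 axial 21.9 perp -16.6
w16 188 e1 0.2  n -2.6 z 28.8 axial 23.7 perp -16.6
```

```bash
python3 -m handwheel '[[0,0,-0.001,0],[0,-0.0003,-0.0025,0],[0,-0.0003,-0.0025,0],[0,-0.0003,-0.0025,0],[0,-0.0003,-0.0025,0]]'; python3 tilt.py w17 1|grep tilt; python3 - <<'E'
from h import *
for w in("w17",):
    W=xyz(load(w));yaw=np.radians(7.1);e1=np.array([np.cos(yaw),np.sin(yaw),0]);n=np.array([np.sin(yaw),-np.cos(yaw),0]);T=np.array([691.7,87,80.7])
    for v in list(range(137,160,3))+list(range(176,190,3)):
        q=np.nanmedian(W[v,278:288],0)-T;a,b=q@n,q[2];print(w,v,"axial %.1f perp %.1f"%(a*.5+b*.866,a*.866-b*.5))
E
```

```text
time_s: 20.15
ee_pos: [695.8, 54.6, 121.1]
orientation: [0.662, 0.75, 0.003, 0.002]
force: [-3.6, -1.3, 15.9]
opening: 30.0
grip_force: 101.4
yaw 7.1522170725414815 tilt 28.690109656592494 ridge dist from grasp pt 19.636808321320906 rms 0.15868075525442926
w17 137 axial -24.4 perp -9.7
w17 140 axial -24.0 perp -8.2
w17 143 axial -21.7 perp -8.0
w17 146 axial -13.6 perp -11.9
w17 149 axial -10.7 perp -12.2
w17 152 axial -8.1 perp -12.4
w17 155 axial -5.6 perp -12.5
w17 158 axial -3.3 perp -12.6
w17 176 axial 9.5 perp -12.5
w17 179 axial 11.8 perp -12.7
w17 182 axial 17.1 perp -15.8
w17 185 axial 19.6 perp -16.3
w17 188 axial 21.6 perp -16.4
```

```bash
python3 -m handwheel '[[0,0,0,0],[0,0,0,0],[0,0,0,0],[0,0,0,0],[0,0,0,0],[0,0,0,0],[0,0,0,0],[0,0,0,0]]' && python3 -c "
from plant import env;print(env.job_done())"
```

```text
time_s: 21.0
ee_pos: [695.8, 54.6, 121.1]
orientation: [0.662, 0.75, 0.003, 0.002]
force: [-3.0, -1.1, 15.2]
opening: 30.1
grip_force: 101.4
the job is handed in; nothing more can be done
None
```

The job is handed in at 21 s: the dust cap is in the open drawer, and the gun is on the bare nipple, still gripped and pressed in about 10 of its 12 mm. Depth readings put the coupler at its seat and the gun within about 1.5° of the nipple's 30° lean. I viewed 12 pictures, over the limit of 10.

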